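# Snap the cutter cover back on the label printer

## Task

The label printer's cutter cover has been taken off and lies on the desk. Put it back: set it squarely over the two green snap hooks on the printer's sprung cutter unit and press it straight down, gently and never so hard that the unit is driven down onto its stop, until both sides have clicked home and it lies level and flush with the printer's top. Let go of it and leave everything else on the desk alone.

Things in the scene. Friction and masses are not known exactly. Their poses are not given: they have to be found in the camera images.
- printer: White label printer, fixed to the desk, 200 mm deep (its x), 156 mm wide (its y), 130 mm high; origin under its centre, front towards its -x, z up. Its rear 138 mm is the roll housing with a flat black lid at 130 mm; the front 62 mm is a lower open bay (rim 76 mm above the desk) in which the cutter unit sits.
- cover: Loose dark grey plastic cutter cover, 90 g, lying right way up; origin at the centre of its underside, x across, y along it, z up; the same both ways round. Hollow box open below, 54 mm (x) by 102 mm (y) by 40 mm high, flat top (presses well), with a green grip rib in the middle and a slotted ear at each end.
- cover_rib (a point): Middle of the top edge of the cover's green grip rib, 58 mm above the cover's underside; the rib is 12 mm thick (cover's x), 50 mm long (cover's y) and stands 18 mm tall on the cover's top. The handle to lift the cover by.
- cover_ear (a point): Upper face of the ear at the cover's +y end, at the slot's middle: y = +60 mm, 22 mm above the underside. Ear 5 mm thick, 40 mm wide (x), reaching to y = 75 mm; through slot 16 mm (x) by y = 55 to 65 mm for a hook; the 2 mm lip outside the slot is what the hook catches. A mirrored ear is at y = -60 mm.
- unit_deck (a point): Middle of the flat deck of the printer's cutter unit, 70 mm in front of the printer's origin, 90 mm above the desk; axes along the printer's. Home for the cover: its underside origin here, its y along this y (either way round), its top then level with the printer's lid, 5 mm of gap to the lid housing.
- cutter_unit (a joint): How far the cutter unit with its two hooks has sunk on its springs (m): 0 at rest, growing downwards, hard stop at 0.010. Under the press it stays up to about 3 N, then gives 1 mm for each 2.2 N, so the stop is met at about 25 N; it rises again when the press eases. Never drive it onto the stop (beyond 0.0095).
- hook_left (a joint): Inward bend of the hook at y = +62 mm (rad): 0 upright, about 0.1 while the ear's outer lip rides over its catch, back to 0 once it has clicked. The push on the cover grows to 12 to 19 N for the two hooks together with the cover about 4 mm above home on the sunken unit, then drops away as they click. Side by side or one after the other.
- hook_left_tip (a point): Tip of the green snap hook at y = +62 mm of unit_deck, 36 mm above the deck: upright tongue 12 mm wide (x), 4 mm thick, hinged at the deck. Its outward catch, 4.5 mm proud, is sloped above and flat below at 23 mm above the deck. The ear meets the slope with the cover about 12 mm above home.
- hook_right_tip (a point): Tip of the mirrored green snap hook at y = -62 mm of unit_deck.
- hook_right (a joint): The same, for the mirrored hook at y = -62 mm of unit_deck.
- label_roll: Spare roll of white labels standing on end, 80 mm across, 62 mm high; origin under its centre. Leave alone.
- stapler: Blue and black stapler, 115 by 34 mm, 34 mm high; origin under its centre. Leave alone.
- screwdriver: Orange screwdriver, 160 mm long along its x, lying; origin under its middle. Leave alone.
- note_pad: Yellow note pad, 75 by 75 by 12 mm; origin under its centre. Leave alone.
- mug: Blue mug, 82 mm across, 95 mm high; origin under its centre. Leave alone.
- mouse: Black computer mouse on a green mat, 105 by 60 by 32 mm; origin under its centre. Leave alone.
There are look-alikes about, which are no part of the job. Leave any blue look-alike of the cover alone.

How it is judged:
By the outcome, as a careful person would: the job done as asked, in the order asked, and still so for the second after the job is handed in, with the robot touching nothing.
It also fails if it takes over 54 s, if anything falls off the work surface, if the arm or the gripper's body presses on something with over 40 N, if the wrist force passes 120 N, or if a joint passes its speed limit or range.

## Robot

A 7-joint arm with a two-finger parallel gripper is mounted at the origin on the work surface. World frame = base frame: x ahead of the robot, y to its left, z up, the work surface at z = 0. Lengths are in m, angles in rad, forces in N, time in s.
With the tool pointing down it reaches from about 0.425 to 0.925 m from the base axis. Payload 6.8 kg.
Tool frame: the origin (TCP) lies on the front face of the gripper's body, between the roots of the fingers; the fingertips stand 73 mm ahead of it and the grasp point (between the pads) lies 54 mm ahead of it (env.nose_length is the distance from the TCP to the fingertips, in m); z points along the fingers, y is the line along which they close (so a half turn about z gives the same grasp; the last joint's range is limited). The gripper opens to 85 mm and grips with 20 to 120 N. Pads are 22 mm wide; open, the fingers measure 114 mm over their backs; the gripper's body (76 mm by 85 mm) begins 54 mm behind the grasp point. The pads swing forward as they close: fully open they stand 13 mm farther back than shut.
Start: joints at [1.138, 0.477, 0.022, 1.555, -0.011, 1.109, -0.083], TCP at [0.215, -0.64, 0.304] pointing down, gripper open.
Joint ranges: [-2.96, 2.96], [-0.34, 2.1], [-1.41, 1.46], [0.24, 2.44], [-1.37, 4.51], [0.17, 1.92], [-2.96, 2.96]. Speed limits (rad/s): [2.39, 2.39, 3.14, 3.14, 3.14, 3.14, 3.14].

## Interface

Orientations are given as a unit quaternion [w, x, y, z].
In Python, from cell import env, kin, camera, calibration, job gives the robot as it stands. The module is installed in compiled form; this text tells all that it offers. Calls block until the motion is done:
- env.reach(position, orientation): joint-space move of the TCP to a pose.
- env.movel(position, velocity=0.15, rot=None, stop_force=None): straight line of the TCP; rot=None keeps the orientation; velocity is the mean speed in m/s. With stop_force (N) it stops when the force on the tool has changed by that much, and returns True; else False.
- env.goto_joints(angles): joint-space move.
- env.grip(opening, f_grip=None): finger opening in m; f_grip is the grip in N (None keeps the last); returns when the fingers have stopped.
- env.dwell(seconds).
- kin.inverse_kinematics(position, orientation): joint angles nearest the present ones, or None.
- env.get_state(): the state.
- camera(name): name is "scene" or "side" or "wrist"; returns (picture, depth): 400x640x3 uint8, blue, green, red; 400x640 float32, m along the optical axis (not along the pixel's ray), 0 where there is no reading.
- calibration(name): a dict with "fx", "fy", "cx", "cy" (pixels), "k1" (the pictures are not rectified: a ray, as slopes to the right and down, at radius r is drawn at 1 + k1 r^2 times it, then the intrinsics apply), "rvec" (rotation vector, rad) and "tvec" (3), from world to camera coordinates, as OpenCV has them. Camera axes: x right, y down, z forward; pixel columns grow to the right and rows downward; lengths in m; the calibration is good to about 2 mm. A picture is of the moment at which its call begins: read the wrist's pose just before it. calibration takes no time and is no camera call; for the wrist camera it gives the pose at the moment of the call.
A pose or a line that the arm cannot do raises env.PlanningError and nothing moves.
- job.job_done(): hands the job in; it is judged then, once.
The state is a dict: "time": time; "qpos": joint angles; "joint_velocities": joint speeds; "joint_torque": joint torques, N m; "tcp_pos": TCP position; "orientation": TCP orientation; "force": force on the tool from outside, world axes, zero at the start; "torque": the same for the moment, N m; "opening": finger opening in m; "gripper_force": force on a finger pad.
Only numpy, scipy, OpenCV 4.12 (cv2) and the standard library are available. Lean on these libraries where they do the work, as an engineer would, in place of code of your own. Each camera call takes 0.05 s, during which the arm holds its last target. There are 200 camera calls.

## Working session

There is one attempt and no reset: what is moved stays moved. The work goes in short steps, each a Python script; the robot and the scene stay as the last script left them, time stands still between calls to the robot, and variables do not carry over. Pictures are saved under pics/ and viewed, at most 10 in all, crops included, and the job is handed in when it is done.

```bash
mkdir -p pics; cat > h.py <<'E'
import numpy as np, cv2
from cell import env, kin, camera, calibration, job
def undist(c,uv):
    K=np.array([[c["fx"],0,c["cx"]],[0,c["fy"],c["cy"]],[0,0,1]]); 
    s=(np.atleast_2d(uv).astype(float)-[c["cx"],c["cy"]])/[c["fx"],c["fy"]]
    u=s.copy()
    for _ in range(20): u=s/(1+c["k1"]*(u**2).sum(1,keepdims=True))
    return u
def pose(c):
    R=cv2.Rodrigues(np.array(c["rvec"],float))[0]; t=np.array(c["tvec"],float).ravel()
    return R,t
def plane(c,uv,z):
    R,t=pose(c);u=undist(c,uv);d=np.c_[u,np.ones(len(u))]@R;o=-R.T@t
    return o+d*((z-o[2])/d[:,2])[:,None]
def depthpts(c,uv,dep):
    R,t=pose(c);u=undist(c,uv);uv=np.atleast_2d(uv).astype(int);d=dep[uv[:,1],uv[:,0]]
    return (np.c_[u,np.ones(len(u))]*d[:,None]-t)@R
def cloud(c,dep):
    v,u=np.mgrid[0:400,0:640];return depthpts(c,np.c_[u.ravel(),v.ravel()],dep).reshape(400,640,3)
E
python3 - <<'E'
from h import *
for n in ("scene","side","wrist"):
    c=calibration(n);p,d=camera(n);np.savez(f"{n}0.npz",p=p,d=d);cv2.imwrite(f"pics/{n}0.png",p)
    R,t=pose(c);print(n,c["fx"],c["k1"],-R.T@t,R[2],(d>0).mean())
    np.save(f"{n}0c.npy",c,allow_pickle=True)
print(env.get_state())
E
```

```text
scene 491.7514505461149 -0.05473885803912981 [ 1.4276582 -0.9550199  1.0580916] [-0.57490188  0.56006254 -0.59650464] 0.99591796875
side 440.76243470494956 -0.07546337014027821 [-0.11044812  0.97420359  0.92618483] [ 0.41548709 -0.7132681  -0.56446355] 0.97465625
wrist 352.738316408626 -0.05311102714922695 [ 0.29239063 -0.61353572  0.37267873] [-0.30200322 -0.09928788 -0.94812234] 0.9961484375
{'time': 0.15, 'qpos': array([ 1.13791481,  0.47763498,  0.02233322,  1.5561694 , -0.01148983,
        1.10928541, -0.08309754]), 'joint_velocities': array([-2.16176214e-04, -1.38355679e-03, -1.46473960e-03, -3.87140657e-03,
       -4.03984727e-04, -5.31719541e-05,  1.04850430e-03]), 'joint_torque': array([ 2.38599692e-03, -5.96920180e+01,  1.61000624e+00, -2.81485426e+01,
        1.25961154e-02,  6.56645978e-03, -1.30793245e-05]), 'tcp_pos': array([ 0.21529754, -0.63939693,  0.30315533]), 'orientation': array([-6.65839344e-04,  9.86840326e-01,  1.61696328e-01, -1.58972485e-04]), 'force': array([-0.19905264,  0.15751548,  0.56545773]), 'torque': array([0.01223059, 0.00814379, 0.0040729 ]), 'gripper_force': 0.0, 'opening': 0.08550904741412671}
```

View pics/scene0.png

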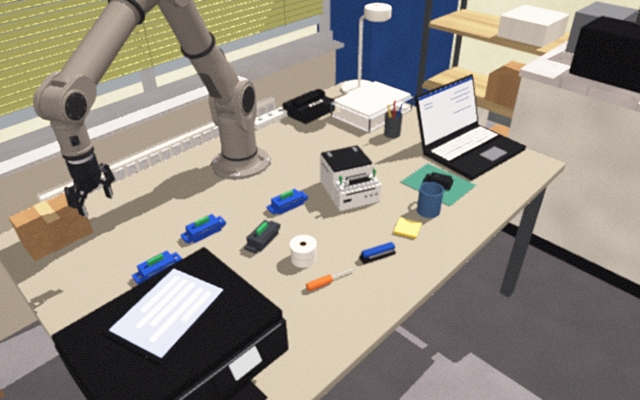

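View pics/side0.png

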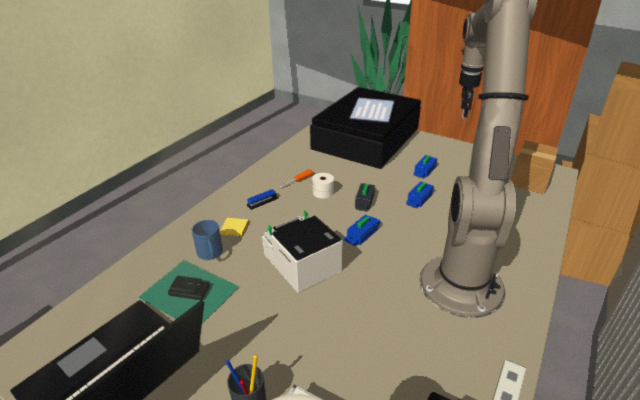

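The scene picture shows four cover-like things: the dark grey one with a green rib at (263,235), and blue ones at (287,202), (203,228) and (157,266). The printer is at (350,178), with green hooks near (347,183) and (370,177). By the description it's the grey one, at (365,195) in the side picture. I'll crop in to check it and measure.

```bash
python3 - <<'E'
from h import *
ims=[]
for n,box,z in (("scene",(230,130,400,270),None),("side",(250,170,400,290),None)):
    f=np.load(f"{n}0.npz");p,d=f["p"],f["d"];c=np.load(f"{n}0c.npy",allow_pickle=True).item()
    h=cv2.cvtColor(p,cv2.COLOR_BGR2HSV)
    m=cv2.inRange(h,(45,110,50),(80,255,255));P=cloud(c,d)
    k,l,s,ce=cv2.connectedComponentsWithStats(m)
    for i in range(1,k):
        if s[i,4]>4 and np.median(P[l==i][:,2])>0.0 :
            q=P[l==i];print(n,ce[i].round(1),s[i,4],np.median(q,0).round(3),q[:,2].max().round(3))
    x0,y0,x1,y1=box
    ims.append(cv2.resize(p[y0:y1,x0:x1],(600,int(600*(y1-y0)/(x1-x0))),interpolation=cv2.INTER_CUBIC)[:480])
    # printer lid: high flat
    m=(P[...,2]>0.122)&(P[...,2]<0.138)&(abs(P[...,0]-.6)<.4)&(abs(P[...,1])<.5)
    k,l,s,ce=cv2.connectedComponentsWithStats(m.astype(np.uint8))
    for i in range(1,k):
        if s[i,4]>150:
            q=P[l==i];print("lid?",n,ce[i].round(0),s[i,4],cv2.minAreaRect((q[:,:2]*1000).astype(np.float32)),q.mean(0).round(3))
    # cover dark top
    m=(P[...,2]>0.034)&(P[...,2]<0.046)
    k,l,s,ce=cv2.connectedComponentsWithStats(m.astype(np.uint8))
    for i in range(1,k):
        if s[i,4]>100:
            q=P[l==i];print("top40",n,ce[i].round(0),s[i,4],np.median(p[l==i],0),cv2.minAreaRect((q[:,:2]*1000).astype(np.float32)))
cv2.imwrite("pics/crop1.png",cv2.resize(np.vstack(ims),None,fx=.6,fy=.6))
E
```

```text
scene [436.8 169.7] 9 [0.611 0.495 0.002] 0.004
scene [421.1 171.5] 11 [0.571 0.438 0.003] 1.058
scene [415.6 177. ] 20 [0.579 0.396 0.001] 0.007
scene [423.  177.2] 8 [0.604 0.401 0.004] 0.021
scene [340.3 178.5] 6 [0.489 0.065 0.115] 0.119
scene [406.2 181.5] 14 [0.571 0.344 0.002] 0.007
scene [454.6 182.4] 5 [0.708 0.458 0.005] 0.008
scene [412.8 185. ] 13 [0.602 0.341 0.003] 0.007
scene [466.4 183. ] 5 [0.742 0.493 0.002] 0.005
scene [458.6 187.9] 8 [0.737 0.445 0.002] 0.004
scene [451.4 189.8] 10 [0.726 0.417 0.002] 0.005
scene [286.5 194.3] 50 [ 0.358 -0.067  0.051] 0.06
scene [446.4 191. ] 5 [0.716 0.394 0.003] 0.004
scene [448.  201.5] 24 [0.757 0.34  0.004] 0.011
scene [201.6 220.9] 63 [ 0.267 -0.357  0.051] 0.061
scene [261.5 228. ] 82 [ 0.438 -0.246  0.053] 1.058
scene [154.6 259.5] 85 [ 0.319 -0.562  0.052] 1.058
lid? scene [346. 158.] 869 ((426.83856201171875, 163.65267944335938), (154.68344116210938, 139.8241424560547), 64.8222885131836) [0.43  0.162 0.129]
top40 scene [150. 119.] 227 [159. 166. 175.] ((-538.8538818359375, -77.60211181640625), (588.3361206054688, 22.921
[... 3323 characters left out ...]
 [363. 226.] 308 [162.  66.  21.] ((349.7760925292969, -61.8682975769043), (107.99362182617188, 58.30866241455078), 80.57560729980469)
top40 side [302. 269.] 225 [145. 159. 166.] ((436.734375, 214.65115356445312), (249.381103515625, 121.80473327636719), 12.781893730163574)
top40 side [461. 288.] 222 [111. 129. 141.] ((-2.2585601806640625, 42.6177978515625), (142.1131591796875, 73.808837890625), 4.363211154937744)
top40 side [186. 283.] 322 [45. 51. 49.] ((663.3214111328125, 418.8950500488281), (79.00470733642578, 52.96230697631836), 21.158597946166992)
top40 side [165. 372.] 146 [18. 20. 21.] ((497.2812805175781, 648.3360595703125), (187.19679260253906, 7.522906303405762), 83.16968536376953)
```

View pics/crop1.png

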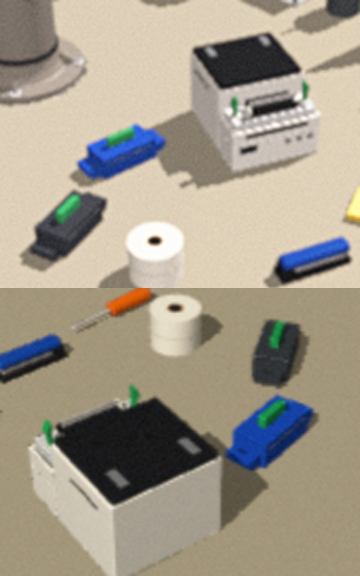

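The crop confirms the choice: the only dark grey cover (its top comes out 40 mm high, with a green rib) is at about (0.432, -0.242), yaw about 15°. The hooks are at (0.487, 0.070) and (0.538, 0.184), 125 mm apart as they should be. Next I check the IK options, then look closely at the printer on the way.

```bash
cat >> h.py <<'E'
def q(a): a=np.radians(a); return np.array([0,np.cos(a/2),np.sin(a/2),0])
E
python3 - <<'E'
from h import *
for a in (105,-75,285):
    for nm,p,aa in (("cov",(.432,-.242,.24),a),("prn",(.512,.126,.30),a-39),("prn low",(.512,.126,.18),a-39)):
        print(nm,aa,kin.inverse_kinematics(p,q(aa)))
# wrist cam offset in tool frame
c=calibration("wrist");R,t=pose(c);s=env.get_state();w=s["orientation"]
from scipy.spatial.transform import Rotation as Ro
T=Ro.from_quat([w[1],w[2],w[3],w[0]]).as_matrix()
print(T.T@(-R.T@t-s["tcp_pos"]),(R@T).round(2))
E
```

```text
cov 105 [ 0.79124431  0.29937329 -0.47701145  2.01582018  0.17869475  0.86608582
  0.47786426]
prn 66 [ 0.37018533  0.36665158 -0.89602426  1.86619338  0.32605049  1.06325935
 -1.07381625]
prn low 66 [ 0.3149618   0.54150186 -0.85995112  1.97283933  0.53636522  0.87003009
 -1.25300818]
cov -75 [ 0.285006    0.26010056  0.11642198  2.04864614 -0.0403124   0.83493349
 -2.45518087]
prn -114 [ 0.55196501  0.48252565 -1.17598576  1.85721744  0.49192233  1.13573041
  1.92144567]
prn low -114 [ 0.51711425  0.71290407 -1.18631074  1.96209892  0.78585897  1.02945701
  1.6840218 ]
cov 285 [ 0.285006    0.26010056  0.11642198  2.04864614 -0.0403124   0.83493349
 -2.45518087]
prn 246 [ 0.55196501  0.48252565 -1.17598576  1.85721744  0.49192233  1.13573041
  1.92144567]
prn low 246 [ 0.51711425  0.71290407 -1.18631074  1.96209892  0.78585897  1.02945701
  1.6840218 ]
[ 8.13085663e-02  5.02988986e-05 -6.96616867e-02] [[-0.    1.    0.  ]
 [-0.95 -0.   -0.32]
 [-0.32 -0.    0.95]]
```

```bash
python3 - <<'E'
from h import *
def look(pos,a,nm):
    env.reach(pos,q(a)); env.dwell(.2); c=calibration("wrist");p,d=camera("wrist");s=env.get_state()
    np.savez(nm+".npz",p=p,d=d);np.save(nm+"c.npy",c,allow_pickle=True);cv2.imwrite(f"pics/{nm}.png",p)
    m=cv2.inRange(cv2.cvtColor(p,cv2.COLOR_BGR2HSV),(45,110,40),(80,255,255));P=cloud(c,d)
    print(nm,s["time"],s["tcp_pos"])
    k,l,st,ce=cv2.connectedComponentsWithStats(m)
    for i in range(1,k):
        if st[i,4]>30:
            w=P[l==i];print(ce[i].round(1),st[i],w[np.argsort(w[:,2])][-10:].mean(0).round(4),np.median(w,0).round(4))
env.grip(0.034)
look((.434,-.242,.228),105,"wc")
look((.512,.126,.296),66,"wp")
E
python3 -c "
import cv2,numpy as np
cv2.imwrite('pics/both.png',np.hstack([cv2.resize(cv2.imread('pics/'+n+'.png')[:, 120:520],(400,400)) for n in('wc','wp')]))"
```

```text
wc 2.6333 [ 0.43391351 -0.24267218  0.2280143 ]
[320.4 195.9] [ 312  161   18   71 1209] [ 0.427  -0.2256  0.107 ] [ 0.4297 -0.2396  0.0574]
[ 84.7 271.8] [  71  243   30   60 1232] [ 0.2899 -0.3183  0.1069] [ 0.2635 -0.3502  0.0568]
wp 4.3083 [0.51213475 0.1250644  0.29580169]
[327.5 110. ] [320 104  16  13 208] [0.5387 0.1806 0.1272] [0.5399 0.1825 0.1235]
[324.9 268.4] [318 257  15  23 321] [0.4934 0.0823 0.151 ] [0.4875 0.0694 0.1147]
```

View pics/both.png

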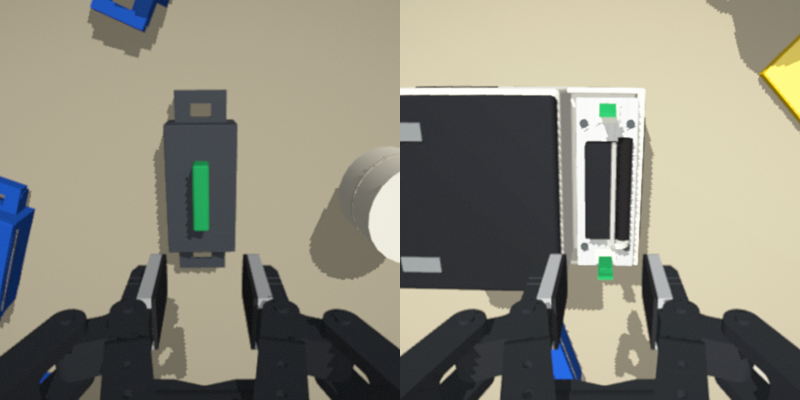

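The left picture shows the cover, with its rib at crop (201,196) and both slotted ears. The right one shows the bay with the hook tips at crop (607,110) and (605,268). Now to refine both.

```bash
python3 - <<'E'
from h import *
for nm in("wc","wp"):
    f=np.load(nm+".npz");p,d=f["p"],f["d"];c=np.load(nm+"c.npy",allow_pickle=True).item()
    h=cv2.cvtColor(p,cv2.COLOR_BGR2HSV);m=cv2.inRange(h,(45,110,40),(80,255,255));P=cloud(c,d)
    a=np.radians(105 if nm=="wc" else 66);ex=np.array([np.cos(a),np.sin(a)]);ey=np.array([np.sin(a),-np.cos(a)])
    o=np.array([.434,-.242]) if nm=="wc" else np.array([.512,.126])
    def loc(w): return np.c_[(w[:,:2]-o)@ex,(w[:,:2]-o)@ey]*1000
    k,l,st,ce=cv2.connectedComponentsWithStats(m)
    for i in range(1,k):
        if st[i,4]<30 or ce[i][0]<200: continue
        v,u=np.nonzero(l==i)
        zt=.058 if nm=="wc" else .126
        for r in sorted(set(v))[::(6 if nm=="wc" else 1)]:
            s=v==r;uu=u[s]
            L=loc(plane(c,np.array([[uu.mean(),r]]),zt))[0]
            print(r,len(uu),"z",np.median(P[r,uu,2]).round(4),"Vm",int(np.median(h[r,uu,2])),"loc@top",L.round(1))
        if nm=="wc":
            w=plane(c,np.c_[u,v],.058)
            print("rib rect",cv2.minAreaRect(loc(w).astype(np.float32)),cv2.minAreaRect((w[:,:2]*1000).astype(np.float32)))
    if nm=="wp":
        # lid rectangle front edge via depth
        mm=((abs(P[...,2]-.13)<.004)&(h[...,2]<90)).astype(np.uint8)
        k,l,st,ce=cv2.connectedComponentsWithStats(mm);i=1+np.argmax(st[1:,4]);print(st[i])
        e=[]
        for r in range(110,230,3):
            u=np.nonzero(l[r]==i)[0]
            if len(u): e.append((u.max()+.5,r))
        L=loc(plane(c,np.array(e),.13));b=np.polyfit(L[:,0],L[:,1],1);print("lid front edge",b,np.degrees(np.arctan(b[0])),np.std(L[:,1]-np.polyval(b,L[:,0])),"n",len(e))
    else:
        # cover outline from dark mask at top plane
        mm=((abs(P[...,2]-.04)<.003)).astype(np.uint8)
        k,l,st,ce=cv2.connectedComponentsWithStats(mm)
        i=l[190,300];v,u=np.nonzero(l==i);w=plane(c,np.c_[u,v],.04);print("top",st[i],cv2.minAreaRect(loc(w).astype(np.float32)))
E
```

```text
161 13 z 0.0423 Vm 114 loc@top [29.3 -3.6]
167 17 z 0.0571 Vm 176 loc@top [25.  -3.6]
173 17 z 0.0573 Vm 168 loc@top [20.7 -3.7]
179 18 z 0.0575 Vm 168 loc@top [16.4 -3.3]
185 18 z 0.0574 Vm 167 loc@top [12.  -3.4]
191 18 z 0.0574 Vm 167 loc@top [ 7.6 -3.4]
197 17 z 0.0573 Vm 167 loc@top [ 3.1 -3.8]
203 18 z 0.0573 Vm 167 loc@top [-1.4 -3.5]
209 18 z 0.0573 Vm 166 loc@top [-6.  -3.5]
215 17 z 0.0576 Vm 166 loc@top [-10.6  -3.1]
221 17 z 0.0575 Vm 165 loc@top [-15.3  -3.2]
227 17 z 0.0572 Vm 165 loc@top [-20.   -3.2]
rib rect ((3.021411895751953, -3.525364875793457), (12.338809967041016, 52.538543701171875), 89.90228271484375) ((429.8127136230469, -239.9939727783203), (12.338805198669434, 52.5385627746582), 15.097694396972656)
top [ 283  124   75  129 7816] ((1.5724525451660156, -3.2142066955566406), (53.799644470214844, 102.0069580078125), 89.55204010009766)
104 16 z 0.1154 Vm 210 loc@top [67.1  2.6]
105 16 z 0.1169 Vm 206 loc@top [66.4  2.6]
106 16 z 0.1181 Vm 207 loc@top [65.8  2.6]
107 16 z 0.1195 Vm 207 loc@top [65.1  2.6]
108 16 z 0.1209 Vm 207 loc@top [64.5  2.6]
109 16 z 0.121
[... 782 characters left out ...]
4 z 0.112 Vm 175 loc@top [-53.6   0.3]
268 15 z 0.1132 Vm 187 loc@top [-54.5   0.7]
269 15 z 0.1149 Vm 187 loc@top [-55.4   0.7]
270 15 z 0.1165 Vm 183 loc@top [-56.2   0.7]
271 15 z 0.1187 Vm 182 loc@top [-57.1   0.7]
272 15 z 0.1195 Vm 181 loc@top [-58.    0.7]
273 15 z 0.1213 Vm 172 loc@top [-58.8   0.7]
274 15 z 0.123 Vm 168 loc@top [-59.7   0.7]
275 15 z 0.1246 Vm 175 loc@top [-60.6   0.7]
276 15 z 0.126 Vm 191 loc@top [-61.5   0.7]
277 15 z 0.1266 Vm 208 loc@top [-62.4   0.7]
278 15 z 0.1264 Vm 208 loc@top [-63.3   0.7]
279 13 z 0.1261 Vm 191 loc@top [-64.1   0.7]
[   79    95   202   196 32721]
lid front edge [ 1.29416119e-02 -3.18781756e+01] 0.7414583484608833 0.3351278198470322 n 40
```

```bash
cat >> h.py <<'E'
def loc2w(o,a,x,y):
    a=np.radians(a);return np.array(o)+x/1000*np.array([np.cos(a),np.sin(a)])+y/1000*np.array([np.sin(a),-np.cos(a)])
D=loc2w((.512,.126),66,-1.1,1.65); AD=65.2
C=loc2w((.434,-.242),105,1.6,-3.4); AC=105.3
E
python3 - <<'E'
from h import *
print(C,D)
def st(n):
    s=env.get_state();print(n,round(s["time"],2),s["tcp_pos"].round(4),s["force"].round(2),round(s["opening"],4),round(s["gripper_force"],1))
env.reach([*C,.20],q(AC));st("above")
print(env.movel([*C,.116],.08,stop_force=8));st("down")
env.grip(0.0,80);st("grip")
print(env.movel([*C,.30],.15));st("lift")
p,d=camera("wrist");cv2.imwrite("pics/held.png",p);np.savez("held.npz",p=p,d=d);np.save("heldc.npy",calibration("wrist"),allow_pickle=True)
E
```

```text
[ 0.43030174 -0.2413345 ] [0.51305994 0.12432398]
above 5.75 [ 0.4311 -0.2405  0.2003] [-0.47  0.5   0.86] 0.0342 0.0
False
down 6.95 [ 0.4306 -0.2415  0.1164] [-0.29 -0.12  0.15] 0.0341 0.0
grip 7.28 [ 0.4307 -0.2415  0.1166] [-0.67  0.42  5.41] 0.0095 80.1
False
lift 8.66 [ 0.4298 -0.2411  0.2991] [ 0.11 -0.12 -0.05] 0.0099 79.3
```

View pics/held.png

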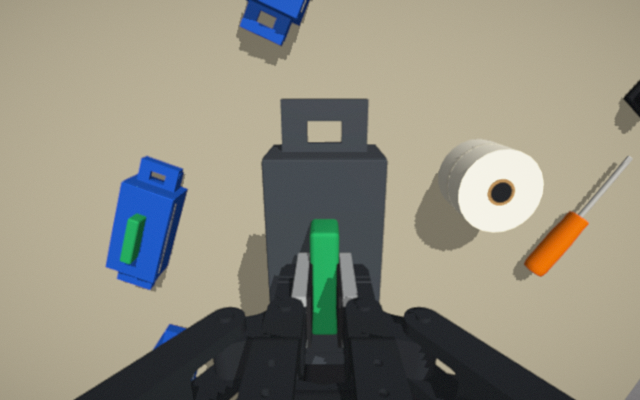

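The cover is held by its rib, with the far ear's slot at (324,131) and the cover level in the gripper. I measure the slot's position in the tool frame and move over the deck.

```bash
cat >> h.py <<'E'
def slot(p,d,c,tcp,a):
    R,t=pose(c);P=cloud(c,d);zr=tcp[2]-.0947
    m=(abs(P[...,2]-zr)<.007).astype(np.uint8); m[200:]=0
    cs,hi=cv2.findContours(m,cv2.RETR_CCOMP,cv2.CHAIN_APPROX_NONE)
    out=[]
    for k,(cc,h) in enumerate(zip(cs,hi[0])):
        if h[3]>=0 and cv2.contourArea(cc)>150:
            x,y,w,hh=cv2.boundingRect(cc);hole=np.array([[x+.5,y+.5],[x+w-1.5,y+.5],[x+w-1.5,y+hh-1.5],[x+.5,y+hh-1.5]])
            zz=np.median(P[y-3:y,x:x+w,2])
            W=plane(c,hole,zr);ar=np.radians(a);ex=np.array([np.cos(ar),np.sin(ar)]);ey=np.array([np.sin(ar),-np.cos(ar)])
            w2=W[:,:2]-tcp[:2];print("slot px",x,y,w,hh,"z",zz.round(4),zr.round(4),"loc",np.c_[w2@ex,w2@ey].round(4).tolist())
E
python3 - <<'E'
from h import *
s=env.get_state();f=np.load("held.npz");slot(f["p"],f["d"],np.load("heldc.npy",allow_pickle=True).item(),s["tcp_pos"],AC)
env.reach([*D,.29],q(AD));env.dwell(.3)
s=env.get_state();c=calibration("wrist");p,d=camera("wrist");print(s["time"],s["tcp_pos"],s["force"],D)
w=s["orientation"];print("yaw",np.degrees(2*np.arctan2(w[2],w[1])),w)
slot(p,d,c,s["tcp_pos"],AD);cv2.imwrite("pics/over.png",p)
env.movel([*D,.252],.08);env.dwell(.2)   # underside at .136 
s=env.get_state();c=calibration("wrist");p,d=camera("wrist");print(s["time"],s["tcp_pos"],s["force"])
slot(p,d,c,s["tcp_pos"],AD);cv2.imwrite("pics/over2.png",p)
sp,sd=camera("side");cp,cd=camera("scene")
a=cv2.resize(sp[170:270,230:360],(390,300),interpolation=3);b=cv2.resize(cp[110:210,290:420],(390,300),interpolation=3)
cv2.imwrite("pics/ov.png",np.vstack([np.hstack([a,b]),cv2.resize(p[50:250,160:480],(780,488))[:300]]))
E
```

```text
slot px 307 120 36 23 z 0.2041 0.2043 loc [[0.0653, -0.0081], [0.0653, 0.0075], [0.0556, 0.0076], [0.0556, -0.0082]]
10.4083 [0.51320982 0.12362469 0.28998763] [-0.3720265  -0.0062133  -1.09125399] [0.51305994 0.12432398]
yaw 65.13647759413573 [ 8.06276499e-05  8.42750925e-01  5.38303697e-01 -3.80340707e-05]
slot px 307 120 36 23 z 0.1951 0.1953 loc [[0.0649, -0.0078], [0.0649, 0.0078], [0.0552, 0.0079], [0.0553, -0.008]]
11.2833 [0.51334405 0.1244733  0.2525032 ] [-0.51130523 -0.26812392 -0.50884744]
slot px 307 120 36 23 z 0.1575 0.1578 loc [[0.065, -0.0078], [0.065, 0.0077], [0.0553, 0.0079], [0.0553, -0.008]]
```

View pics/ov.png

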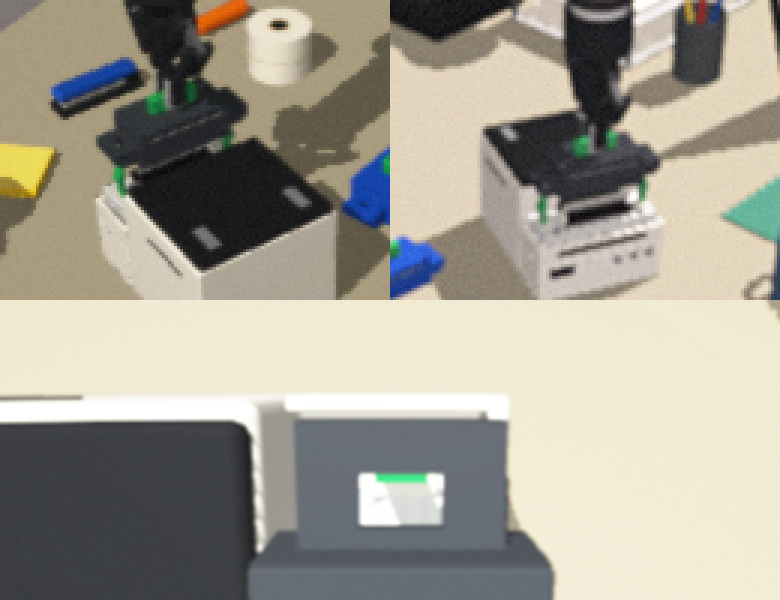

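The hook shows centred in the far slot (lower strip, slot 358–442, hook 377–427 px), and both side views show the cover squarely over the hooks. The slot in the tool frame is at (60.1, -0.1) mm against 60 expected. I lower the cover onto the hooks and press in small force-guarded steps.

```bash
python3 - <<'E'
from h import *
hit=env.movel([*D,.2225],.06,stop_force=4);env.dwell(.2);s=env.get_state();print(hit,s["tcp_pos"].round(4),s["force"].round(2));f0=s["force"][2]
if not hit:
    z=.2225;pk=0;log=[]
    while z>.200:
        z-=.0005
        env.movel([*D,z],.01,stop_force=5);env.dwell(.04);s=env.get_state();F=s["force"][2]-f0
        log.append((round(s["time"],2),round(s["tcp_pos"][2]*1000,1),round(F,1),s["force"][:2].round(1).tolist(),s["torque"].round(2).tolist()))
        pk=max(pk,F)
        if F>21 or (pk>9 and F<pk-3.5): break
    for l in log: print(*l)
E
```

```text
False [0.5132 0.1244 0.2229] [-0.03 -1.75 -1.35]
12.57 222.1 -0.1 [0.7, -0.6] [0.03, 0.01, -0.02]
12.86 221.5 0.0 [0.8, -0.6] [-0.01, -0.01, -0.01]
13.15 221.0 0.9 [-0.3, -0.6] [-0.04, -0.04, -0.02]
13.44 220.5 -0.3 [-0.5, 0.3] [-0.03, 0.0, 0.02]
13.73 220.0 0.2 [0.5, -0.6] [0.05, 0.01, 0.02]
14.03 219.5 0.4 [0.1, -0.4] [-0.05, -0.01, 0.02]
14.32 219.0 0.2 [-0.5, 0.2] [0.0, -0.01, 0.04]
14.61 218.5 -0.7 [1.0, -0.0] [0.0, -0.06, -0.03]
14.9 218.1 0.6 [0.4, 0.1] [0.09, -0.07, -0.02]
15.19 217.5 1.2 [-0.4, 0.8] [0.2, -0.1, -0.0]
15.48 217.0 1.7 [0.4, 0.9] [0.12, -0.1, -0.01]
15.78 216.6 2.5 [0.1, 0.5] [0.13, -0.11, -0.02]
16.07 216.1 2.3 [0.2, -0.4] [0.08, -0.13, -0.05]
16.36 215.6 3.4 [0.0, 0.1] [0.07, -0.11, -0.03]
16.65 215.1 4.7 [0.5, -0.3] [0.06, -0.12, 0.03]
16.94 214.5 4.7 [1.2, -0.1] [0.15, -0.12, -0.06]
17.23 214.1 5.9 [0.2, 0.2] [0.08, -0.12, 0.01]
17.52 213.6 5.5 [0.1, -0.4] [0.09, -0.1, 0.04]
17.82 213.1 5.9 [-0.3, -0.8] [0.11, -0.16, -0.06]
18.11 212.6 7.1 [-0.8, -0.1] [0.11, -0.17, 0.06]
18.4 212.1 7.2 [0.1, -0.3] [0.06, -0.1, -0.05]
18.69 211.7 8.0 [0.9, -0.1] [0.1, -0.05, -0.02]
18.98 211.3 7.8 [-0.2, -0.1] [0.08, -0.0, 0.05]
19.27 210.8 8.1 [0.4, 0.2] [0.04, -0.02, -0.03]
19.57 210.4 10.2 [-0.5, 0.9] [0.05, 0.02, 0.02]
19.86 210.0 9.6 [0.3, 0.2] [0.08, 0.06, 0.03]
20.15 209.5 10.1 [-0.6, -0.5] [0.05, 0.01, -0.01]
20.44 209.1 9.0 [-1.4, 0.4] [-0.0, 0.04, -0.04]
20.73 208.6 11.3 [-0.7, -0.2] [0.07, 0.13, 0.05]
21.02 208.3 10.6 [-1.4, -0.3] [-0.0, 0.09, -0.02]
21.32 207.8 12.6 [0.0, 0.6] [-0.0, 0.09, 0.04]
21.61 207.4 12.4 [-0.9, -0.5] [-0.03, 0.17, -0.01]
21.9 207.0 13.1 [0.1, 0.4] [-0.02, 0.15, -0.01]
22.19 206.5 13.1 [-0.5, -0.2] [-0.09, 0.14, 0.03]
22.48 206.1 13.6 [-0.5, 0.0] [-0.07, 0.26, -0.03]
22.77 205.7 15.1 [-2.1, -0.4] [-0.08, 0.3, -0.01]
23.07 204.5 8.2 [0.8, 0.3] [-0.03, -0.15, -0.07]
```

The force peaked at 15 N and fell to 8 N, with the unit sunk about 2.4 mm and the cover on the deck, which fits both hooks clicking. I confirm with 1 mm more press (expect about 2 N more), ease off, and check the level before letting go.

```bash
python3 - <<'E'
from h import *
def st(n):
    s=env.get_state();print(n,round(s["time"],2),s["tcp_pos"].round(4),s["force"].round(2),s["torque"].round(2))
for z in (.2038,.203,.2045,.2064,.2074):
    env.movel([*D,z],.01,stop_force=8);env.dwell(.15);st(z)
# small pull test above home: hooks must hold
env.movel([*D,.2064],.02);env.dwell(.1);st("home")
p,d=camera("wrist");c=calibration("wrist");P=cloud(c,d);s=env.get_state();slot(p,d,c,s["tcp_pos"],AD)
sp,sd=camera("side");cp,cd=camera("scene")
a=cv2.resize(sp[170:270,230:360],(390,300),interpolation=3);b=cv2.resize(cp[110:210,290:420],(390,300),interpolation=3)
cv2.imwrite("pics/pr.png",np.vstack([np.hstack([a,b]),cv2.resize(p[50:250,160:480],(780,488))[:300]]))
E
```

```text
0.2038 23.47 [0.5136 0.1244 0.2043] [1.24 0.23 7.08] [-0.02 -0.16  0.07]
0.203 23.87 [0.5136 0.1244 0.2036] [ 1.02 -0.33  9.13] [-0.04 -0.02  0.03]
0.2045 24.32 [0.5136 0.1244 0.2049] [ 1.32 -0.31  6.88] [ 0.03 -0.3   0.  ]
0.2064 24.81 [0.5131 0.1243 0.2063] [1.5  0.11 3.53] [ 0.12 -0.48 -0.02]
0.2074 25.21 [0.5124 0.124  0.2069] [ 0.08 -0.45 -1.05] [-0.02 -0.06  0.05]
home 25.56 [0.5128 0.1242 0.2064] [-1.4  -1.53  2.26] [-0.19  0.41  0.03]
slot px 307 118 36 25 z 0.1156 0.1117 loc [[0.0658, -0.0079], [0.0658, 0.0076], [0.0552, 0.0078], [0.0553, -0.0081]]
```

View pics/pr.png

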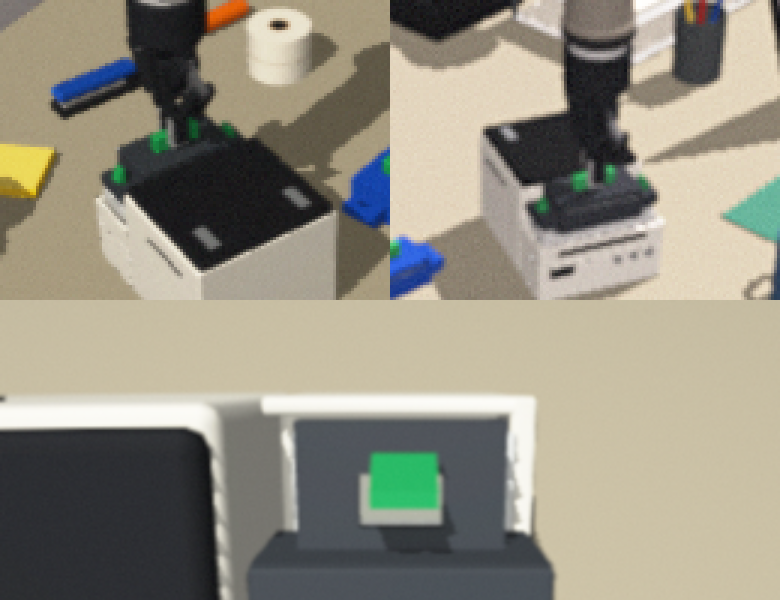

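The far hook's catch lies over the ear's lip, both tips stand through their slots in the side views, and the cover sits level with the lid. Now I let go, back off and verify both ends.

```bash
python3 - <<'E'
from h import *
env.grip(.034);env.movel([*D,.23],.08);env.movel([*D,.30],.15);env.dwell(.2)
s=env.get_state();print(s["time"],s["tcp_pos"].round(4),s["force"].round(2),s["opening"])
c=calibration("wrist");p,d=camera("wrist");P=cloud(c,d);cv2.imwrite("pics/fin.png",p)
h=cv2.cvtColor(p,cv2.COLOR_BGR2HSV);a=np.radians(AD);ex=np.array([np.cos(a),np.sin(a)]);ey=np.array([np.sin(a),-np.cos(a)])
X=(P[...,:2]-D)@ex*1000;Y=(P[...,:2]-D)@ey*1000;Z=P[...,2]*1000
g=cv2.inRange(h,(45,110,40),(80,255,255))>0
def z(m): print(m.sum(),np.median(Z[m]).round(2)if m.any() else None)
for x0,x1 in((-48,-30),(30,48)): 
    for y0,y1 in((-22,-10),(10,22)): print("top",x0,y0,end=" ");z((X>x0)&(X<x1)&(Y>y0)&(Y<y1)&~g&(Z>100))
for x in (-1,1):
    print("ear",x,end=" ");z((X*x>55)&(X*x<72)&(abs(Y)>11)&(abs(Y)<18)&~g&(Z>95))
    m=g&(X*x>50)&(X*x<80)&(abs(Y)<12)
    if m.any(): print("hook",x,m.sum(),Z[m].max().round(1),X[m&(Z>125)].min().round(1) if (m&(Z>125)).any() else "",X[m&(Z>125)].max().round(1)if (m&(Z>125)).any() else "")
print("lid",end=" ");z((Y<-40)&(Y>-150)&(abs(X)<40)&(Z>120))
m=(abs(Z-130)<3)&(abs(X)<56)&(abs(Y)<29.5)
print(cv2.minAreaRect(np.c_[X[m],Y[m]].astype(np.float32)))
cv2.imwrite("pics/fin2.png",cv2.resize(p[60:340,180:460],(590,590),interpolation=3))
E
```

```text
27.325 [0.5125 0.1241 0.2988] [ 0.69  0.79 -0.46] 0.0338294792571505
top -48 -22 348 129.83
top -48 10 341 129.68
top 30 -22 463 129.71
top 30 10 468 129.7
ear -1 202 111.78
hook -1 178 127.6 -63.4 -59.9
ear 1 487 111.61
hook 1 256 127.3 60.0 63.4
lid 22406 130.16
((-0.6735420227050781, -0.15021896362304688), (54.21961975097656, 102.49503326416016), 89.94987487792969)
```

View pics/fin2.png

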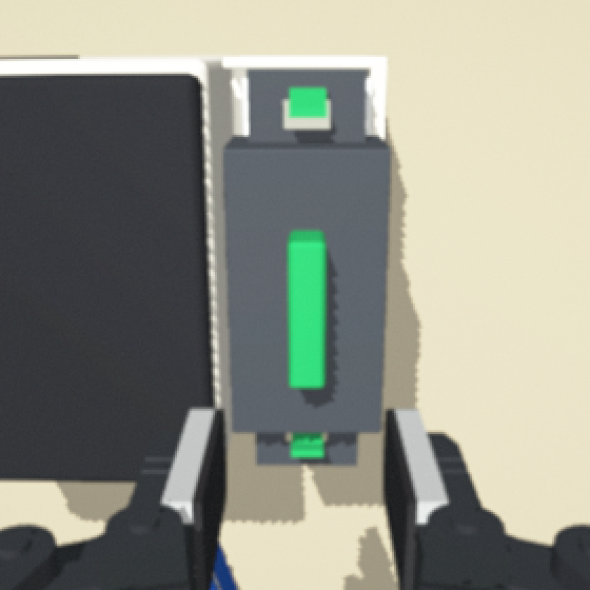

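The cover sits level (129.7–129.8 mm at all four top patches, lid 130.2), both ears are at 111.7 mm, and both hooks are upright and over their lips. I'm handing it in.

```bash
python3 -c "
from h import *
print(job.job_done())"
```

```text
the job is handed in; nothing more can be done
None
```

The cutter cover is back on the printer: both hooks have clicked home, it lies level and flush with the lid, it has been let go, nothing else was moved, and the job is handed in (press peaked at about 15 N, roughly 27 s on the robot's clock).

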